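# Spice jars into their numbered holders

## Robot

A 7-joint arm with a two-finger parallel gripper is mounted at the origin on the work surface. World frame = base frame: x ahead of the robot, y to its left, z up, the work surface at z = 0. Lengths are in m, angles in rad, forces in N, time in s.
With the tool pointing down it reaches from about 0.425 to 0.825 m from the base axis. Payload 3.6 kg.
Tool frame: the origin (TCP) lies where the fingers leave the gripper's body, on its centre line; the fingertips stand 73 mm ahead of it and the grasp point (between the pads) lies 54 mm ahead of it; z points along the fingers, y is the line along which they close (so a half turn about z gives the same grasp; the last joint's range is limited). The gripper opens to 85 mm and grips with 20 to 120 N. Pads are 22 mm wide; open, the fingers measure 114 mm over their backs; the gripper's body (76 mm by 85 mm) begins 54 mm behind the grasp point. The pads swing forward as they close: fully open they stand 13 mm farther back than shut.
Start: joints at [1.21, 0.615, -0.013, 1.423, 0.008, 1.103, -0.04], TCP at [0.213, -0.614, 0.304] pointing down, gripper open.
Joint ranges: [-3.12, 3.12], [-0.3, 2.06], [-1.34, 1.32], [0.26, 2.42], [-1.36, 4.5], [0.01, 1.98], [-2.84, 2.84]. Speed limits (rad/s): [2.79, 2.79, 3.14, 3.14, 3.14, 3.14, 3.14].

## Interface

Orientations are given as a unit quaternion [x, y, z, w].
In Python, from station import arm, snapshot, camera_info, ticket gives the robot as it stands. Calls block until the motion is done:
- arm.movep(position, orientation): joint-space move of the TCP to a pose.
- arm.line_to(position, velocity=0.15, ori=None): straight line of the TCP; ori=None keeps the orientation; velocity is the mean speed in m/s.
- arm.move_j(angles): joint-space move.
- arm.move_gripper(opening, effort=None): opening from 0.0 (shut) to 1.0 (fully open); effort is the grip in N (None keeps the last); returns when the fingers have stopped.
- arm.pause(seconds).
- arm.ik(position, orientation): joint angles nearest the present ones, or None.
- snapshot(name): name is "scene" or "top"; returns the picture (420x560x3 uint8, blue, green, red); there is no depth.
- camera_info(name): a dict with "fx", "fy", "cx", "cy" (pixels), "R" (3x3) and "t" (3): a world point X has camera coordinates R X + t. Camera axes: x right, y down, z forward; pixel columns grow to the right and rows downward; lengths in m; the calibration is good to about 2 mm. A picture is of the moment at which its call begins. camera_info takes no time and is no camera call.
A pose or a line that the arm cannot do raises arm.MotionError and nothing moves.
- ticket.finish_job(): hands the job in; it is judged then, once.
Readings, each from a call of its own:
- arm.read_time(): time.
- arm.read_joint_positions(): joint angles.
- arm.read_dq(): joint speeds.
- arm.read_effort(): joint torques, N m.
- arm.read_tool_pos(): TCP position.
- arm.read_eef_rot(): TCP orientation.
- arm.read_ft_force(): force on the tool from outside, world axes, zero at the start.
- arm.read_wrist_torque(): the same for the moment, N m.
- arm.read_opening(): opening from 0.0 (shut) to 1.0 (fully open).
- arm.read_finger_force(): force on a finger pad.
Only numpy, scipy, OpenCV 4.12 (cv2) and the standard library are available. Lean on these libraries where they do the work, as an engineer would, in place of code of your own. Each camera call takes 0.05 s, during which the arm holds its last target. There are 200 camera calls.

## Task

The tallest of the three glass jars has toppled: first stand it upright on the bare counter and let go of it. Then fill the wooden holders strictly in the order of their brass studs: the shortest jar goes into the holder with one stud, then the middle jar into the one with two, and last the tallest, taken up again, into the one with three. Set each jar upright and fully home without dropping it, and leave the other things on the counter where they are.

Things in the scene. Friction and masses are not known exactly. Their poses are not given: they have to be found in the camera images.
- jar_short: The shortest jar, standing. Square clear glass jar, 44 x 44 mm, 60 mm high; the top 14 mm are a round steel lid, 40 mm across, that stays on. About 100 g. Origin at the jar's centre, 30 mm above its foot; z from foot to lid, x and y square to the flat sides. 
- jar_middle: The jar of middle height, standing. Square clear glass jar, 44 x 44 mm, 76 mm high; the top 14 mm are a round steel lid, 40 mm across, that stays on. About 120 g. Origin at the jar's centre, 38 mm above its foot; z from foot to lid, x and y square to the flat sides. 
- jar_tall: The tallest jar, lying at first. Square clear glass jar, 44 x 44 mm, 96 mm high; the top 14 mm are a round steel lid, 40 mm across, that stays on. About 150 g. Origin at the jar's centre, 48 mm above its foot; z from foot to lid, x and y square to the flat sides. Lies on a flat side: axis 22 mm above the counter, z level, x vertical. The jars are in three places to the robot's right, in any order.
- holder_one: wooden block fixed to the counter, with one brass stud (12 mm wide, 3 high) on top near its far edge. 26 mm high, 90 wide (y), from x -45 to x +67 mm of its origin, which is on the counter under its well's centre; studs at x +53 mm. The holders stand side by side to the robot's left, about 125 mm apart in y, in any order.
- holder_one_well (a point): centre of the mouth of the round well in that holder (one stud), level with the block's top, 26 mm above the counter; z up. The well is 70 mm across and 20 mm deep, its floor 6 mm above the counter.
- holder_two: wooden block fixed to the counter, with two brass studs (12 mm wide, 3 high) on top near its far edge. 26 mm high, 90 wide (y), from x -45 to x +67 mm of its origin, which is on the counter under its well's centre; studs at x +53 mm, in a row along y, 22 apart. The holders stand side by side to the robot's left, about 125 mm apart in y, in any order.
- holder_two_well (a point): centre of the mouth of the round well in that holder (two studs), level with the block's top, 26 mm above the counter; z up. The well is 70 mm across and 20 mm deep, its floor 6 mm above the counter.
- holder_three: wooden block fixed to the counter, with three brass studs (12 mm wide, 3 high) on top near its far edge. 26 mm high, 90 wide (y), from x -45 to x +67 mm of its origin, which is on the counter under its well's centre; studs at x +53 mm, in a row along y, 22 apart. The holders stand side by side to the robot's left, about 125 mm apart in y, in any order.
- holder_three_well (a point): centre of the mouth of the round well in that holder (three studs), level with the block's top, 26 mm above the counter; z up. The well is 70 mm across and 20 mm deep, its floor 6 mm above the counter.
- dabba: bystander, loose, to be left alone (sizes in mm): closed round stainless steel spice box, 186 across, 88 high with its knob. Origin at the centre of its underside.
- funnel: bystander, loose, to be left alone (sizes in mm): red plastic funnel, mouth down, 90 across, 90 high. Origin at the centre of its underside.
- katori: bystander, loose, to be left alone (sizes in mm): small steel bowl, 86 across, 34 high. Origin at the centre of its underside.
- tumbler: bystander, loose, to be left alone (sizes in mm): steel tumbler, 68 across, 95 high. Origin at the centre of its underside.
- matchbox: bystander, loose, to be left alone (sizes in mm): small cardboard matchbox, 53 x 36 x 15 high. Origin at the centre of its underside.
- spoon_rest: bystander, loose, to be left alone (sizes in mm): wooden spoon rest with a wooden spoon on it, 100 x 190, 22 high, near the robot's base. Origin at the centre of its underside.
Mind the look-alikes: they are no part of the job. What is shaped like the jar_middle but pink or red is not meant.

How it is judged:
On the way, in this order (a step that is already met when the one before it is completed fails the run):
1. the tall jar stands upright on the counter, let go and at rest (angle between jar_tall's own z axis and vertical below 0.1 rad and height (world z) of jar_tall between 0.044 and 0.052 m and contact force between jar_tall and the fingers below 0.1 N and linear speed of jar_tall below 0.03 m/s), for 0.3 s.
2. the short jar is home in the holder with one stud and let go (horizontal distance between jar_short and holder_one_well below 0.012 m and z of jar_short in the frame of holder_one_well between 0.006 and 0.014 m and angle between jar_short's own z axis and vertical below 0.12 rad and contact force between jar_short and the fingers below 0.1 N and linear speed of jar_short below 0.03 m/s), for 0.2 s.
3. the middle jar is home in the holder with two studs and let go (horizontal distance between jar_middle and holder_two_well below 0.012 m and z of jar_middle in the frame of holder_two_well between 0.014 and 0.022 m and angle between jar_middle's own z axis and vertical below 0.12 rad and contact force between jar_middle and the fingers below 0.1 N and linear speed of jar_middle below 0.03 m/s), for 0.2 s.
4. the tall jar is home in the holder with three studs and let go (horizontal distance between jar_tall and holder_three_well below 0.012 m and z of jar_tall in the frame of holder_three_well between 0.024 and 0.032 m and angle between jar_tall's own z axis and vertical below 0.12 rad and contact force between jar_tall and the fingers below 0.1 N and linear speed of jar_tall below 0.03 m/s), for 0.2 s.
At the end, for the whole second after the job is handed in: The short, middle and tall jars stand in the wells of the holders with one, two and three studs, each within 12 mm of the well's centre, foot on the well's floor (within 4 mm), upright within 0.12 rad, let go and at rest (all of step 2 and all of step 3 and all of step 4); the robot touches nothing.
It fails at once if one of the other things on the counter pushed more than 30 mm from its place (distance of any of dabba, funnel, katori, tumbler, matchbox, spoon_rest from where it was at the start of the episode above 0.03 m).
It fails at once if a jar dropped (faster than 0.6 m/s with no finger on it) ((linear speed of jar_short above 0.6 m/s and contact force between jar_short and the fingers below 0.05 N) or (linear speed of jar_middle above 0.6 m/s and contact force between jar_middle and the fingers below 0.05 N) or (linear speed of jar_tall above 0.6 m/s and contact force between jar_tall and the fingers below 0.05 N)).
It also fails if it takes over 72 s, if anything falls off the work surface, if the arm or the gripper's body presses on something with over 40 N, if the wrist force passes 120 N, or if a joint passes its speed limit or range.

## Working session

There is one attempt and no reset: what is moved stays moved. The work goes in short steps, each a Python script; the robot and the scene stay as the last script left them, time stands still between calls to the robot, and variables do not carry over. Pictures are saved under pics/ and viewed, at most 10 in all, crops included, and the job is handed in when it is done.

```bash
mkdir -p pics; python3 - <<'E'
from station import arm,snapshot,camera_info
import cv2,numpy as np
for n in("scene","top"):
    cv2.imwrite(f"pics/{n}0.png",snapshot(n)); c=camera_info(n)
    print(n,{k:np.round(np.array(v),4).tolist() for k,v in c.items()}, np.round(-np.array(c["R"]).T@np.array(c["t"]),3))
    cv2.imwrite(f"pics/{n}0b.png",cv2.resize(cv2.imread(f"pics/{n}0.png"),(800,600),interpolation=cv2.INTER_CUBIC))
print(arm.read_time(),arm.read_eef_rot(),arm.read_opening())
E
```

```text
scene {'fx': 484.2848, 'fy': 484.2848, 'cx': 284.5403, 'cy': 211.9639, 'R': [[0.7436, 0.6683, -0.0184], [0.4737, -0.546, -0.691], [-0.4718, 0.5051, -0.7226]], 't': [-0.3762, -0.2481, 1.4549]} [ 1.084 -0.619  0.873]
top {'fx': 409.4068, 'fy': 409.4068, 'cx': 275.177, 'cy': 214.1419, 'R': [[-0.0227, -0.9997, -0.0045], [-0.9813, 0.0231, -0.1913], [0.1913, 0.0001, -0.9815]], 't': [-0.0479, 0.5608, 0.9465]} [ 0.368 -0.061  1.036]
0.1 [ 9.86097313e-01  1.66164601e-01 -1.91069995e-04 -1.17421321e-03] 1.001050449621099
```

View pics/top0b.png

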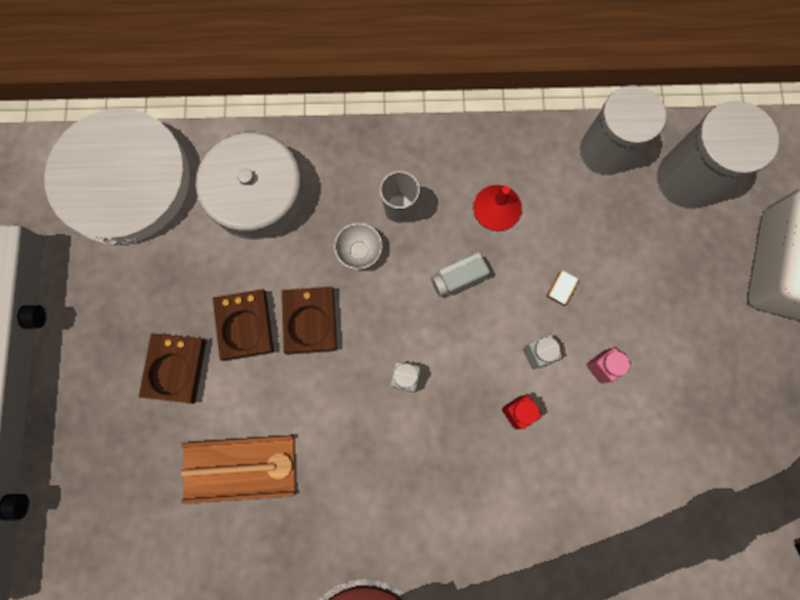

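View pics/scene0b.png

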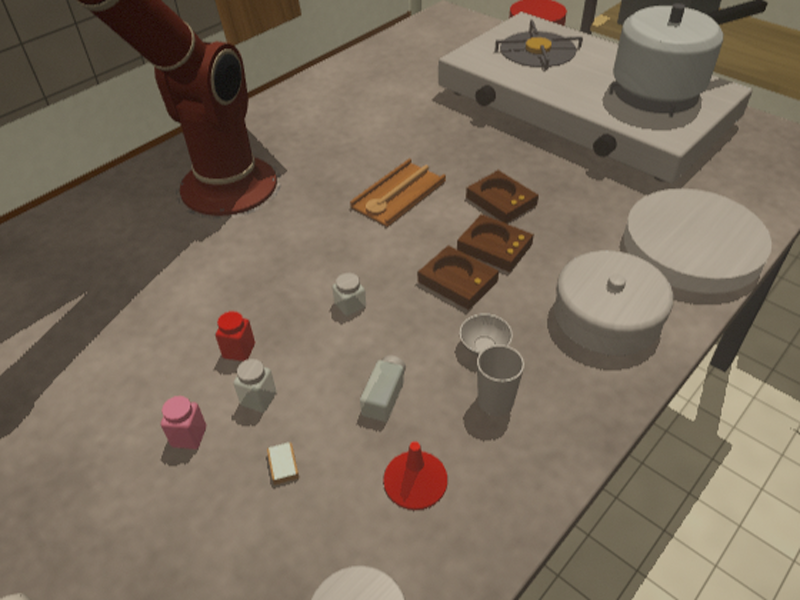

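The top view (scaled 1.4286x) shows these, in pixels:
- **Holders:** one stud at (309,320), three at (242,323), two at (172,368).
- **Standing jars:** (405,376) and (544,351).
- **Toppled jar:** (462,275), with its lid toward (440,285).
- **Look-alikes:** red at (522,411) and pink at (609,364).

Next I'll measure these with colour masks and rays.

```bash
cat > h.py <<'E'
from station import arm,snapshot,camera_info,ticket
import cv2,numpy as np
from scipy.spatial.transform import Rotation as Ro
def cam(n):
    c=camera_info(n); return c,np.array(c["R"]),np.array(c["t"])
def ray(n,uv):
    c,R,t=cam(n); d=R.T@np.array([(uv[0]-c["cx"])/c["fx"],(uv[1]-c["cy"])/c["fy"],1]); return -R.T@t,d/np.linalg.norm(d)
def onz(n,uv,z):
    o,d=ray(n,uv); return o+d*(z-o[2])/d[2]
def proj(n,X):
    c,R,t=cam(n); p=R@np.array(X,float)+t; return np.array([c["fx"]*p[0]/p[2]+c["cx"],c["fy"]*p[1]/p[2]+c["cy"]])
def tri(uv1,uv2):
    A=[];b=[]
    for n,uv in(("scene",uv1),("top",uv2)):
        o,d=ray(n,uv); P=np.eye(3)-np.outer(d,d); A.append(P);b.append(P@o)
    return np.linalg.lstsq(np.vstack(A),np.hstack(b),rcond=None)[0]
def ortho(img,n,x0,x1,y0,y1,z,s):
    # column grows with -y, row with -x, s px per m
    W=int((y1-y0)*s);H=int((x1-x0)*s)
    src=np.float32([proj(n,p) for p in((x1,y1,z),(x1,y0,z),(x0,y0,z),(x0,y1,z))])
    M=cv2.getPerspectiveTransform(src,np.float32([[0,0],[W,0],[W,H],[0,H]]))
    return cv2.warpPerspective(img,M,(W,H),flags=cv2.INTER_CUBIC)
E
python3 - <<'E'
from h import *
t=cv2.imread("pics/top0.png");s=cv2.imread("pics/scene0.png")
k=1.4
for nm,a,b in(("A",(347,293),(405,376)),("B",(251,385),(544,351)),("tall",(382,388),(462,275))):
    print(nm,np.round(tri(np.array(a)*.7,np.array(b)*.7),3))
# holders: brown top faces rectified, studs
hsv=cv2.cvtColor(t,cv2.COLOR_BGR2HSV)
stud=cv2.inRange(hsv,(15,120,120),(32,255,255)); stud[:,250:]=0; stud[290:]=0
n,l,st,c=cv2.connectedComponentsWithStats(stud)
for i in range(1,n):
    if st[i,4]>2: print("stud",c[i].round(1),st[i,4],onz("top",c[i],.028).round(4))
brown=((t[:,:,2].astype(int)-t[:,:,0]>15)&(t[:,:,2]<130)).astype(np.uint8)
brown[:190]=0;brown[295:]=0;brown[:,250:]=0;brown=cv2.morphologyEx(brown,cv2.MORPH_CLOSE,np.ones((5,5)))
for cn in cv2.findContours(brown,0,2)[0]:
    if cv2.contourArea(cn)>800:
        P=np.float32([onz("top",p[0],.026)[:2] for p in cn]); r=cv2.minAreaRect(P); print("block",np.round(r[0],4),np.round(r[1],4),r[2],cv2.contourArea(cn))
O=ortho(t,"top",.33,.60,.06,.46,.026,2000)
cv2.imwrite("pics/hold.png",O)
def crop(im,p,w,f): x,y=int(p[0]*.7),int(p[1]*.7); return cv2.resize(im[y-w:y+w,x-w:x+w],None,fx=f,fy=f,interpolation=cv2.INTER_CUBIC)
row=lambda im,ps: np.hstack([crop(im,p,26,5) for p in ps])
cv2.imwrite("pics/jars.png",np.vstack([row(t,[(405,376),(544,351),(462,275)]),row(s,[(347,293),(251,385),(382,388)])]))
E
```

```text
A [ 0.441 -0.079  0.03 ]
B [ 0.478 -0.317  0.04 ]
tall [ 0.62  -0.184  0.023]
stud [214.2 206.2] 20 [0.5885 0.0922 0.028 ]
stud [174.8 208.2] 20 [0.5857 0.1914 0.028 ]
stud [157.2 211.2] 20 [0.579  0.2355 0.028 ]
stud [166.1 209.9] 22 [0.5819 0.2134 0.028 ]
stud [117.1 239.7] 20 [0.5092 0.333  0.028 ]
stud [125.9 240.7] 18 [0.5062 0.311  0.028 ]
block [0.5071 0.2611] [0.4618 0.2067] 88.27656555175781 7291.5
block [0.5105 0.4806] [0.262  0.0803] 0.19926252961158752 1125.5
```

View pics/hold.png

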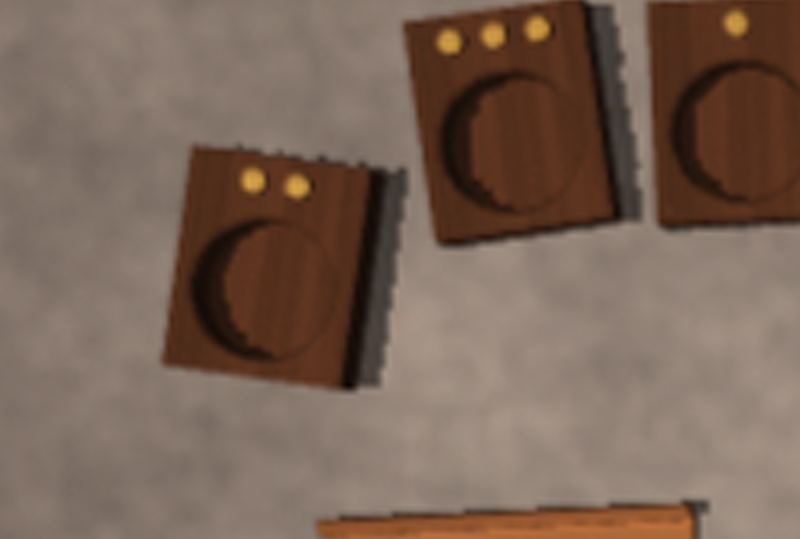

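View pics/jars.png

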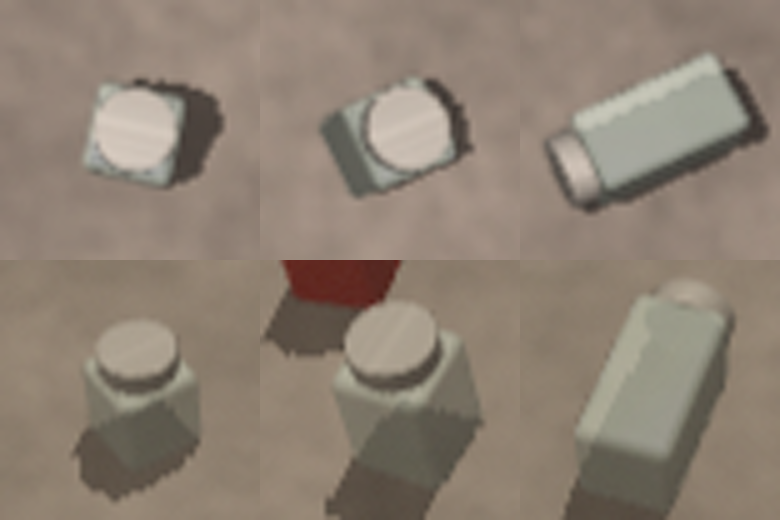

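The holder picture gives these pixels:
- **Wells:** three at (511,141), two at (263,288), one at (741,130).

In the jar picture:
- **Jar A:** lid at (137,129) in the top view and (138,347) in the scene view.
- **Jar B:** lid at (408,128) in the top view and (393,338) in the scene view.
- **Tall jar:** its lid is at the left end (560,172), and its foot edge runs (710,50)-(752,122).

```bash
cat >> h.py <<'E'
def quat(a,y):  # tool z along a, fingers close along y
    a=np.array(a,float);a/=np.linalg.norm(a);y=np.array(y,float);y-=a*(a@y);y/=np.linalg.norm(y)
    return Ro.from_matrix(np.c_[np.cross(y,a),y,a]).as_quat()
W={1:(.5348,.0893),2:(.4558,.3285),3:(.5295,.2045)}
E
python3 - <<'E'
from h import *
s=cv2.imread("pics/scene0.png")
T=lambda o,q:(o[0]+(q[0]+.5)/5-.5,o[1]+(q[1]+.5)/5-.5)
print("A",tri(T((216,179),(138,87)),T((257,237),(137,129))).round(4),onz("top",T((257,237),(137,129)),.06).round(4))
print("B",tri(T((149,243),(133,78)),T((354,219),(148,128))).round(4),onz("top",T((354,219),(148,128)),.076).round(4))
def yaw(o,p,q,z):
    d=onz("top",T(o,q),z)-onz("top",T(o,p),z); return np.degrees(np.arctan2(d[1],d[0]))
print("yawA",[round(yaw((257,237),p,q,.046),1) for p,q in(((103,84),(184,97)),((82,166),(168,187)),((103,84),(82,166)))])
print("yawB",[round(yaw((354,219),p,q,.05),1) for p,q in(((60,122),(152,78)),((105,195),(208,152)),((60,122),(105,195)))])
o=(int(462*.7)-26,int(275*.7)-26); 
for nm,q,z in(("far-lid",(55,115),.044),("far-foot",(190,50),.044),("nearfoot0",(232,122),0),("nearfoot44",(232,122),.044),("nearlid0",(87,195),0),("lidend0",(38,172),.0)): print(nm,onz("top",T(o,q),z).round(4))
so=(int(382*.7)-26,int(388*.7)-26)
for nm,q,z in(("foot-left",(58,178),.044),("foot-right",(143,193),.044),("sh-left",(120,35),.044),("sh-right",(208,55),.044)): print("scene",nm,onz("scene",T(so,q),z).round(4))
hsv=cv2.cvtColor(s,cv2.COLOR_BGR2HSV); m=cv2.inRange(hsv,(15,110,100),(32,255,255)); m[:130]=0;m[210:]=0;m[:,:320]=0;m[:,385:]=0
n,l,st,c=cv2.connectedComponentsWithStats(m)
for i in range(1,n):
    if st[i,4]>2: print("stud",c[i].round(1),st[i,4],onz("scene",c[i],.028).round(4))
E
```

```text
A [ 0.442  -0.078   0.0607] [ 0.4412 -0.0791  0.06  ]
B [ 0.4781 -0.3126  0.0749] [ 0.4772 -0.3133  0.076 ]
yawA [np.float64(-100.4), np.float64(-104.9), np.float64(164.3)]
yawB [np.float64(-66.1), np.float64(-69.1), np.float64(-151.6)]
far-lid [ 0.6246 -0.1433  0.044 ]
far-foot [ 0.6566 -0.2124  0.044 ]
nearfoot0 [ 0.63  -0.239  0.   ]
nearfoot44 [ 0.6189 -0.2315  0.044 ]
nearlid0 [ 0.5929 -0.1619  0.    ]
lidend0 [ 0.6057 -0.137   0.    ]
scene foot-left [ 0.6233 -0.2307  0.044 ]
scene foot-right [ 0.6553 -0.2128  0.044 ]
scene sh-left [ 0.59  -0.158  0.044]
scene sh-right [ 0.6266 -0.1408  0.044 ]
stud [364.5 137.7] 14 [0.5088 0.3343 0.028 ]
stud [359.5 141.2] 13 [0.5072 0.3125 0.028 ]
stud [364.4 165.6] 15 [0.5782 0.2364 0.028 ]
stud [360.9 170.4] 17 [0.5825 0.2147 0.028 ]
stud [356.9 175.3] 16 [0.586  0.1924 0.028 ]
stud [334. 196.] 19 [0.5882 0.0931 0.028 ]
```

Both views agree to about 1 mm: A is the short jar (60 mm) and B the middle jar (75 mm). Now I'll plan the uprighting with IK checks, with the tool tilting about the finger axis.

```bash
cat >> h.py <<'E'
d=np.array([-.412,.911,0]);d/=np.linalg.norm(d)
Z=np.array([0,0,1.])
def up_pose(th,gp,ly,dh):
    """tool pose: jar lid direction pitched up by th from level, heading dh, initial tilt t0; gp=grasp point"""
    l=np.cos(th)*dh+np.sin(th)*Z          # lid dir
    n=np.cos(th)*(-Z)+np.sin(th)*dh        # 'down' face dir
    a=np.cos(ly)*n-np.sin(ly)*l
    y=np.cross(Z,dh)
    return gp-.054*a,a,y
E
python3 - <<'E'
from h import *
g0=np.array([.6177,-.1727,.028])
for t0 in(20,30,40,45):
  for sg in(1,-1):
    p,a,y=up_pose(0,g0,np.radians(t0),d); q=arm.ik(p,quat(a,sg*y)); row=[]
    for hd in(-40,-20,0,20,40,60,80,100):
      h=np.array([np.cos(np.radians(hd)),np.sin(np.radians(hd)),0])
      for xy in((.60,-.2),(.55,-.2)):
        p1,a1,y1=up_pose(np.pi/2,np.array([*xy,.057]),np.radians(t0),h)
        q1=arm.ik(p1,quat(a1,sg*y1)); row.append(None if q1 is None else (hd,xy[0],np.round(q1,1).tolist()))
    print(t0,sg,None if q is None else np.round(q,2).tolist(),*[r for r in row if r],sep="\n   ")
E
```

```text
20
   1
   [-0.27, 0.93, 0.64, 1.83, -0.61, 0.35, -2.06]
   (-40, 0.6, [0.2, 1.1, -0.2, 2.3, 2.5, 1.5, -1.6])
   (-20, 0.6, [0.8, 1.3, -0.8, 2.4, 3.0, 1.6, -0.8])
   (0, 0.6, [1.2, 1.5, -1.2, 2.3, 3.2, 1.1, -0.2])
   (20, 0.6, [1.3, 1.5, -1.2, 2.1, 3.3, 0.4, -0.2])
   (20, 0.55, [1.4, 1.5, -1.2, 2.2, 3.3, 0.4, -0.1])
   (40, 0.6, [1.2, 1.2, -0.8, 1.9, -1.3, 0.5, -1.8])
   (40, 0.55, [1.4, 1.3, -0.9, 2.0, -1.1, 0.3, -1.9])
   (60, 0.6, [0.6, 1.1, 0.2, 1.6, -1.3, 1.4, -1.9])
   (60, 0.55, [0.6, 1.1, 0.2, 1.7, -1.3, 1.5, -1.8])
   (80, 0.6, [0.5, 1.2, 0.4, 1.4, -1.2, 1.8, -2.0])
   (80, 0.55, [0.5, 1.2, 0.4, 1.5, -1.1, 1.7, -1.9])
   (100, 0.6, [0.7, 1.3, -0.3, 1.0, -0.6, 1.7, -2.3])
   (100, 0.55, [0.5, 1.3, 0.4, 1.2, -0.9, 1.9, -1.9])
20
   -1
   [0.09, 0.83, 0.02, 1.82, 0.76, 0.42, -0.16]
   (-40, 0.6, [0.2, 1.1, -0.2, 2.3, 2.5, 1.5, 1.6])
   (-20, 0.6, [0.8, 1.3, -0.8, 2.4, 3.0, 1.6, 2.3])
   (0, 0.6, [1.1, 1.4, -1.0, 2.3, 3.3, 1.1, 2.7])
   (20, 0.6, [1.3, 1.3, -1.0, 2.1, 3.7, 0.5, 2.5])
   (20, 0.55, [1.3, 1.4, -1.0, 2.2, 3.7, 0.5, 2.5])
   (40, 0.6, [1.3, 1.3, -0.9, 1.9, -1.1, 0.
[... 4944 characters left out ...]
.2, 2.5, 0.9, 2.4])
   (-20, 0.55, [0.9, 1.1, -1.0, 2.4, 2.5, 1.1, 2.5])
   (0, 0.6, [0.9, 1.0, -0.8, 2.2, 2.8, 0.6, 2.5])
   (0, 0.55, [1.1, 1.1, -1.0, 2.3, 2.7, 0.7, 2.8])
   (20, 0.6, [1.2, 1.2, -1.1, 2.1, 2.2, 0.4, -2.6])
   (20, 0.55, [1.3, 1.2, -1.1, 2.2, 2.3, 0.4, -2.7])
   (40, 0.6, [1.0, 1.0, -0.7, 1.9, -0.7, 0.2, 0.4])
   (40, 0.55, [1.1, 1.0, -0.8, 2.0, -0.7, 0.2, 0.5])
   (60, 0.6, [1.0, 1.0, -0.6, 1.7, -0.4, 0.6, 0.4])
   (60, 0.55, [1.0, 1.0, -0.6, 1.8, -0.5, 0.6, 0.5])
   (80, 0.6, [0.9, 1.1, -0.6, 1.5, -0.3, 1.0, 0.5])
   (80, 0.55, [1.0, 1.0, -0.6, 1.6, -0.3, 0.9, 0.6])
   (100, 0.6, [0.8, 1.1, -0.6, 1.3, -0.1, 1.3, 0.6])
   (100, 0.55, [0.9, 1.1, -0.6, 1.4, -0.1, 1.2, 0.7])
```

```bash
python3 - <<'E'
from h import *
g0=np.array([.6177,-.1727,.028]); ly=np.radians(35)
hd=np.radians(95); h=np.array([np.cos(hd),np.sin(hd),0])
p,a,y=up_pose(0,g0,ly,d); Q=quat(a,-y)
arm.move_gripper(1.0)
arm.movep(p-.12*a,Q); arm.line_to(p,.1)
print("at",arm.read_tool_pos()-p,arm.read_ft_force().round(1) if hasattr(arm.read_ft_force(),'round') else arm.read_ft_force())
arm.move_gripper(0.0,45)
print("open",arm.read_opening(),arm.read_finger_force())
arm.line_to(p+.14*Z,.15)
g1=np.array([.59,-.19,.056])
p1,a1,y1=up_pose(np.pi/2,g1,ly,h)
arm.movep(p1+.10*Z,quat(a1,-y1))
print("up",arm.read_tool_pos()-p1,arm.read_opening(),arm.read_time())
s=snapshot("scene");t=snapshot("top")
u,v=proj("scene",g1+.1*Z).astype(int);U,V=proj("top",g1+.1*Z).astype(int)
f=lambda im,u,v:cv2.resize(im[max(0,v-75):v+75,u-66:u+66],(396,450))
cv2.imwrite("pics/up1.png",np.hstack([f(s,u,v),f(t,U,V)]))
E
```

```text
at [0.00022317 0.00033253 0.00044343] [ 0.4  0.1 -0.3]
open 0.5138055335276964 47.71418809890747
up [-9.83042649e-05  2.14205510e-03  9.92742279e-02] 0.5091596284998305 6.6167
```

View pics/up1.png

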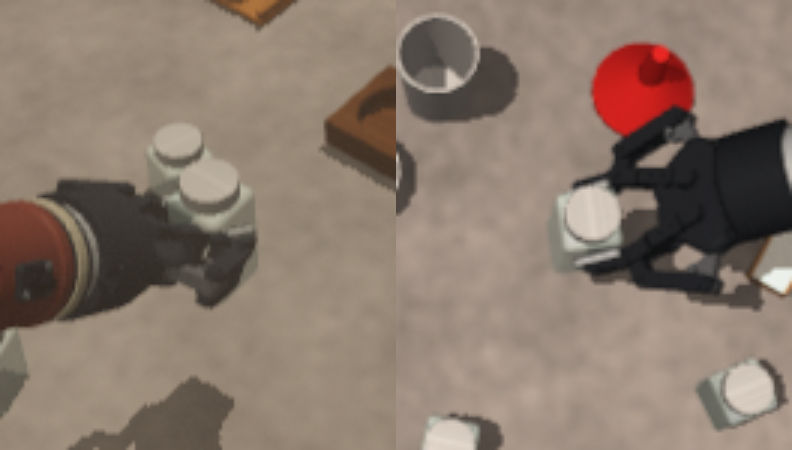

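The jar hangs upright in the fingers: its lid is at (590,212) in the top half, with nothing beneath it, and the funnel is clear at (640,90). I'll lower it until it touches.

```bash
cat >> h.py <<'E'
def lower(z_start,z_stop,step=.002,f=4.0):
    """straight down in steps until the wrist feels the support"""
    p=np.array(arm.read_tool_pos());b=arm.read_ft_force()[2]
    arm.line_to([p[0],p[1],z_start],.12); arm.pause(.15); b=arm.read_ft_force()[2]
    z=z_start
    while z>z_stop:
        z-=step; arm.line_to([p[0],p[1],z],.03); r=arm.read_ft_force()[2]-b
        if abs(r)>f: break
    print("lowered to",round(z,4),"df",round(r,2)); return z
E
python3 - <<'E'
from h import *
ly=np.radians(35);hd=np.radians(95); h=np.array([np.cos(hd),np.sin(hd),0])
p1,a1,y1=up_pose(np.pi/2,np.array([.59,-.19,.056]),ly,h)
z=lower(p1[2]+.010,p1[2]-.006,.001,3)
print("grasp h",z-p1[2]+.056)
arm.move_gripper(.72); arm.pause(.2)
print(arm.read_opening(),arm.read_finger_force(),arm.read_ft_force())
P=np.array(arm.read_tool_pos()); arm.line_to(P-.11*a1,.15); P=np.array(arm.read_tool_pos())
arm.pause(.3)
arm.movep([.45,-.2,.32],quat([0,0,-1],[np.sin(np.radians(77)-0),np.cos(np.radians(77)),0])) if 0 else arm.line_to(P+[0,-.02,.12],.2)
print(arm.read_time())
s=snapshot("scene");t=snapshot("top");cv2.imwrite("pics/s2.png",s);cv2.imwrite("pics/t2.png",t)
cv2.imwrite("pics/st2.png",np.hstack([cv2.resize(s[180:340,140:340],(400,320)),cv2.resize(t[120:280,240:440],(400,320))]))
E
```

```text
lowered to 0.085 df 5.75
grasp h 0.053999999999999986
0.7199595109045788 0.0 [ 0.64587391 -0.30454003  0.41381791]
13.225
```

View pics/st2.png

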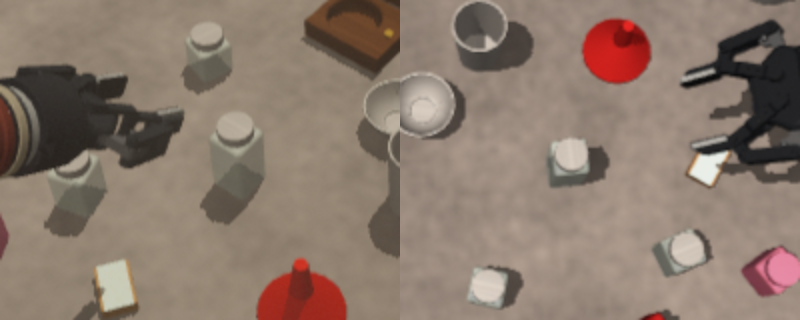

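The tall jar stands free at (572,154) in the right half, at about (0.59, -0.19) m. Next is the short jar.

```bash
cat >> h.py <<'E'
def down(yaw): return quat([0,0,-1],[np.cos(yaw),np.sin(yaw),0])
def best_yaw(xy,z,base):
    o=[]
    for k in range(-2,3):
        w=base+k*np.pi/2; q=arm.ik([*xy,z],down(w))
        if q is not None: o.append((abs(q[6])+abs(q[4]),w,q))
    return sorted(o,key=lambda r:r[0])
def pick(xy,w,gh,grip=45,op=.95):
    arm.move_gripper(op); arm.movep([*xy,gh+.054+.11],down(w)); arm.line_to([*xy,gh+.054],.15)
    print("pick ft",np.round(arm.read_ft_force(),1)); arm.move_gripper(0.,grip)
    print("open",arm.read_opening(),arm.read_finger_force(),arm.read_time()); arm.line_to([*xy,gh+.054+.13],.2)
def place(xy,w,gh):
    zf=.006+gh+.054
    arm.movep([*xy,zf+.09],down(w)); arm.line_to([*xy,zf+.024],.15); arm.pause(.2); b=np.array(arm.read_ft_force())
    z=zf+.024
    while z>zf-.004:
        z-=.004 if z>zf+.0061 else .001
        arm.line_to([*xy,z],.06); r=np.array(arm.read_ft_force())-b
        if np.linalg.norm(r)>3: break
    print("stop at",round(z-zf,4),r.round(1),arm.read_opening(),arm.read_time()); return abs(z-zf)<=.0041
def release(xy,op=.75):
    p=np.array(arm.read_tool_pos()); arm.move_gripper(op); arm.line_to(p+[0,0,.02],.06); arm.line_to(p+[0,0,.12],.2); print("rel",arm.read_time())
E
python3 - <<'E'
from h import *
A=(.4417,-.0786);base=np.radians(-13);gh=.043
for r in best_yaw(A,gh+.054,base): print(np.degrees(r[1]).round(),np.round(r[2],2))
ws=[r[1] for r in best_yaw(A,gh+.054,base)]
for w in ws:
    q=arm.ik([*W[1],.1],down(w)); print(np.degrees(w).round(),None if q is None else np.round(q,2))
for w in np.radians([24,114,-66,-156]):
    print("B",np.degrees(w).round(),[None if q is None else np.round(q,2).tolist() for q in(arm.ik([.4777,-.313,.11],down(w)),arm.ik([*W[2],.11],down(w)))])
E
```

```text
-13.0 [ 0.11  0.67  0.03  2.18 -0.06  0.29 -0.04]
77.0 [ 0.33  0.69 -0.29  2.18  0.56  0.35  0.91]
-103.0 [-0.14  0.71  0.4   2.19 -0.75  0.38 -0.91]
167.0 [ 0.69  0.85 -0.89  2.16  1.12  0.71  1.92]
-193.0 [ 0.69  0.85 -0.89  2.16  1.12  0.71  1.92]
-13.0 [-0.29  0.74  0.13  1.93 -0.18  0.49 -0.26]
77.0 [-0.01  0.75 -0.3   1.92  0.41  0.53  0.75]
-103.0 [-0.66  0.87  0.75  1.94 -0.92  0.71 -1.14]
167.0 [ 0.32  0.91 -0.87  1.91  0.97  0.82  1.81]
-193.0 [ 0.32  0.91 -0.87  1.91  0.97  0.82  1.81]
B 24.0 [[0.7, 0.76, -0.26, 1.83, 0.32, 0.59, 0.67], [-0.74, 0.74, 0.12, 1.87, -0.16, 0.54, -0.1]]
B 114.0 [[0.96, 0.85, -0.7, 1.82, 0.78, 0.76, 1.83], [-0.44, 0.76, -0.36, 1.86, 0.45, 0.6, 0.91]]
B -66.0 [[0.45, 0.75, 0.15, 1.84, -0.19, 0.56, -0.44], [-1.13, 0.89, 0.8, 1.88, -0.91, 0.79, -0.97]]
B -156.0 [[0.15, 0.85, 0.66, 1.85, -0.78, 0.72, -1.46], [-1.15, 0.91, 0.84, 1.88, -0.94, 0.81, -2.51]]
```

```bash
python3 - <<'E'
from h import *
w=np.radians(-13)
pick((.4417,-.0786),w,.045,op=.9)
if place(W[1],w,.045): release(W[1],.7)
s=snapshot("scene");t=snapshot("top");cv2.imwrite("pics/s3.png",s);cv2.imwrite("pics/t3.png",t)
cv2.imwrite("pics/st3.png",np.hstack([cv2.resize(s[110:250,260:400],(400,400)),cv2.resize(t[170:310,120:260],(400,400))]))
E
```

```text
pick ft [ 0.4  0.6 -0.1]
open 0.4995650124150265 46.72272741794586 15.9917
stop at -0.0 [-0.8  0.7  6.9] 0.5011300431242358 20.6333
rel 22.0917
```

View pics/st3.png

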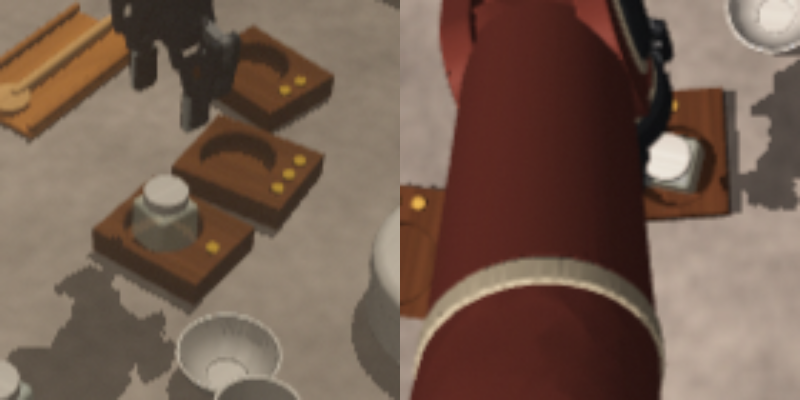

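The short jar is seated: the lid is at (166,192) in the left half, and it touched down at exactly the expected depth. Now the middle jar.

```bash
python3 - <<'E'
from h import *
print("short lid",onz("scene",(318,176.9),.066).round(4),W[1])
w=np.radians(24); B=(.4777,-.313); gh=.058
arm.movep([.53,-.1,.32],down(w))
pick(B,w,gh,op=.9)
P=np.array(arm.read_tool_pos()); arm.line_to([P[0],P[1],.27],.2)
arm.movep([.54,.1,.29],down(w))
if place(W[2],w,gh): release(W[2],.7)
arm.movep([.5,0,.3],down(w))
s=snapshot("scene");t=snapshot("top");cv2.imwrite("pics/s4.png",s);cv2.imwrite("pics/t4.png",t)
cv2.imwrite("pics/st4.png",np.hstack([cv2.resize(s[110:250,260:400],(400,400)),cv2.resize(t[110:290,180:360],(400,400))]))
E
```

```text
short lid [0.5392 0.0886 0.066 ] (0.5348, 0.0893)
pick ft [0.3 0.1 0.4]
open 0.5063282737170305 45.23777368012816 25.6167
stop at 0.001 [-1.7 -0.5  2.5] 0.5103053144089058 32.05
rel 33.5
```

View pics/st4.png

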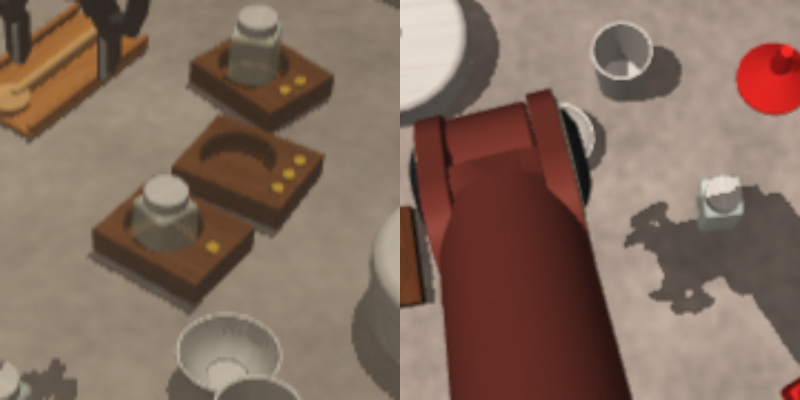

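The middle jar is seated in the two-stud holder, with its lid at (258,20). The tall jar still stands at (722,193). Now I'll take it up and place it.

```bash
python3 - <<'E'
from h import *
v=tri((258.3,243.3),(325.8,196.8)); m=np.array([.5895,-.183]); print("tall lid",v.round(4),onz("top",(325.8,196.8),.096).round(4))
if np.linalg.norm(v[:2]-m)>.008: raise SystemExit("disagree")
xy=(v[:2]+m)/2; w=np.radians(5); gh=.074
arm.movep([xy[0]-.02,xy[1],.3],down(w))
pick(xy,w,gh,op=.9)
arm.movep([.56,0.,.31],down(w)); arm.movep([W[3][0],W[3][1],.29],down(w))
if place(W[3],w,gh): release(W[3],.7)
P=np.array(arm.read_tool_pos()); arm.line_to([P[0],P[1],.3],.2)
arm.movep([.5,-.2,.32],down(w)); arm.pause(.3)
s=snapshot("scene");t=snapshot("top");cv2.imwrite("pics/s5.png",s);cv2.imwrite("pics/t5.png",t)
cv2.imwrite("pics/st5.png",np.hstack([cv2.resize(s[100:240,260:400],(400,400)),cv2.resize(t[170:310,90:230],(400,400))]))
print(arm.read_time())
E
```

```text
tall lid [ 0.5924 -0.1797  0.0931] [ 0.5902 -0.1811  0.096 ]
pick ft [-0.3  0.   0.3]
open 0.5061107415485532 46.33880853652954 37.6417
stop at -0.0 [-1.7 -0.8  7.3] 0.504900989060175 43.475
rel 44.9333
47.2083
```

View pics/st5.png

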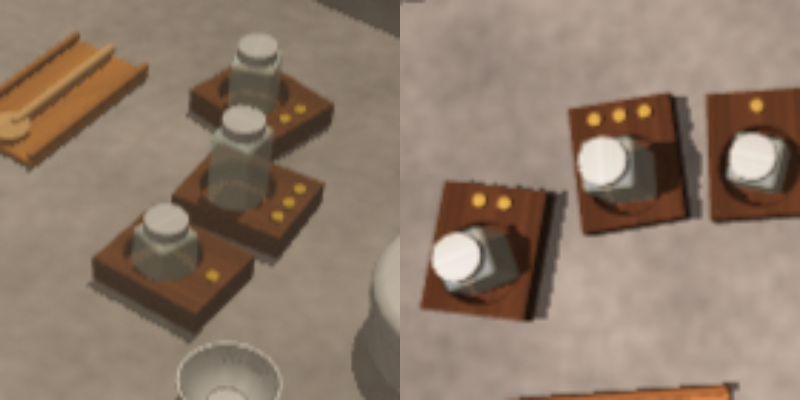

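All three jars stand in their wells, with lids at (605,161), (457,257) and (756,158) in the right half. I'll check the offsets and then hand in.

```bash
python3 - <<'E'
from h import *
ok=True
for k,c,z in((3,(205,161),.102),(2,(57,257),.082),(1,(356,158),.066)):
    p=onz("top",(90+c[0]/2.857-.3,170+c[1]/2.857-.3),z)[:2]; e=p-W[k]; ok&=np.linalg.norm(e)<.009; print(k,p.round(4),(e*1000).round(1))
if ok: print(ticket.finish_job())
E
```

```text
3 [0.5283 0.2029] [-1.2 -1.6]
2 [0.4552 0.3269] [-0.6 -1.6]
1 [0.5341 0.086 ] [-0.7 -3.3]
the job is handed in; nothing more can be done
None
```

The tall jar was stood up first, then the short, middle and tall jars went into the one-, two- and three-stud holders in that order, each within about 3.5 mm of its well's centre by the top camera; the job was handed in at about 47 s, with no verdict returned.

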